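Load spacer collars on a moulder arbor in order of thickness

ROBOT

A 7-joint arm with a two-finger parallel gripper is mounted at the origin on the work surface. World frame = base frame: x ahead of the robot, y to its left, z up, the work surface at z = 0. Lengths are in mm, angles in rad, forces in N, time in s.
With the tool pointing down it reaches from about 400 to 925 mm from the base axis. Payload 5.6 kg.
Tool frame: the origin (TCP) lies between the finger pads; the fingertips stand 8 mm ahead of it and the grasp point (between the pads) lies 11 mm behind it (nose_length is the distance from the TCP to the fingertips, in mm); z points along the fingers, y is the line along which they close (so a half turn about z gives the same grasp; the last joint's range is limited). The gripper opens to 85 mm and grips with 20 to 120 N. Pads are 22 mm wide; open, the fingers measure 114 mm over their backs; the gripper's body (76 mm by 85 mm) begins 54 mm behind the grasp point. The pads swing forward as they close: fully open they stand 13 mm farther back than shut.
Start: joints at [-1.197, 0.468, -0.012, 1.603, 0.006, 1.071, -0.056], TCP at [263.184, 594.343, 212.89] pointing down, gripper open.
Joint ranges: [-2.53, 2.53], [-0.31, 2.02], [-1.57, 1.55], [0.28, 2.44], [-1.29, 4.43], [0.15, 1.84], [-2.92, 2.92]. Speed limits (rad/s): [2.57, 2.57, 3.14, 3.14, 3.14, 3.14, 3.14].

INTERFACE

Orientations are given as a unit quaternion [x, y, z, w].
In Python, from plant import get_obs, snapshot, calibration, hand_in, nose_length gives the robot as it stands. The module is installed in compiled form; this text tells all that it offers.
- The arm moves only by the tool jog_arm, never from a script. Its argument "rows" is a list of rows, each a list of 7 numbers: the shift along the world's x, y, z in mm, then the turn, a rotation vector about the world's x, y, z in rad, then the gripper command: -1 is fully open, 1 is shut, values between are in proportion. In form: [[dx, dy, dz, ax, ay, az, hand], ...]. A call has 1 to 12 rows; each row is the pose to reach, as a shift and turn from the pose commanded when the call began; what a row does not reach only later rows make up. A row lasts 1/10 s, in which the tool goes at most 50 mm and 8.59 degrees, less where a joint would pass 70% of its speed; a pose out of reach is approached as far as the arm can. A call with a gripper value outside its range is refused whole. The fingers move at their own pace and stop on an object; "grip_force" is the grip in N (left out, the last holds). Time passes only in rows, so rows that repeat a pose let the fingers close. It gives the time, the measured TCP pose, the force, the opening and the grip force at its end, in the units of the state.
- get_obs(): the state, without advancing time (a new reading comes with each control period).
- snapshot(name): name is "scene" or "top"; returns (picture, depth): 420x560x3 uint8, blue, green, red; 420x560 float32, mm along the optical axis (not along the pixel's ray), 0 where there is no reading.
- calibration(name): a dict with "fx", "fy", "cx", "cy" (pixels), "pose" (4x4, takes a point from camera to world coordinates). Camera axes: x right, y down, z forward; pixel columns grow to the right and rows downward; lengths in mm; the calibration is good to about 2 mm. A picture is of the moment at which its call begins. calibration takes no time and is no camera call.
- hand_in(): hands the job in; it is judged then, once.
The state is a dict: "time": time; "q": joint angles; "qvel": joint speeds; "tau": joint torques, N m; "position": TCP position; "tool_rot": TCP orientation; "wrist_force": force on the tool from outside, world axes, zero at the start; "ft_torque": the same for the moment, N m; "opening": finger opening in mm; "grip_force": force on a finger pad.
Only numpy, scipy, OpenCV 4.12 (cv2) and the standard library are available. Lean on these libraries where they do the work, as an engineer would, in place of code of your own. Each camera call takes 0.05 s, during which the arm holds its last target. There are 200 camera calls.

TASK

Thread the three aluminium spacer collars onto the upright arbor of the grey setting stand, the thickest at the bottom, then the middle one, the thinnest on top. Press the stack down until the stiff-sliding backing collar under it is fully home on the arbor's foot and no gaps are left, then let go. Feel your way gently: never push or knock the stand or arbor with more than about 40 N, and leave the other things on the bench where they lie.

Things in the scene. Friction and masses are not known exactly. Their poses are not given: they have to be found in the camera images.
- stand: Grey setting stand, a fixed plate 170 (x) by 110 (y) mm, top face 30 mm above its origin; x runs along its black slot. An upright steel arbor, 20 mm in diameter, top 105 mm above the plate (last 3 mm tapered to 15), is clamped fast in the slot. The arbor has a foot 48 across, 6 thick; round it above the foot is a backing collar 47 across, 8 thick.
- slot_mid (a point): Middle of the slot, on the stand's top face; x along the slot, z up. The arbor's axis is on the slot's centre line (y = 0) but up to 16 mm either way of this point along x: where is not measured, feel or see it. It does not give.
- home (a point): Point 14 mm above the slot's middle: height of the backing collar's top when home on the foot. It starts 6 to 18 mm higher (not measured), slides stiffly (about 7 N) and stays where it is left. With all home the centres of the thick, middle and thin collars are 14, 37 and 51 mm above this point.
- thick_c (a point): The thickest plain aluminium spacer collar lying flat, outside 50 across, bore 23, 28 thick, about 80 to 170 g. The point is its centre, half-way up; its z axis is the bore's axis
- middle_c (a point): The middle plain aluminium spacer collar lying flat, outside 50 across, bore 23, 18 thick, about 55 to 110 g. The point is its centre, half-way up; its z axis is the bore's axis
- thin_c (a point): The thinnest plain aluminium spacer collar lying flat, outside 50 across, bore 23, 10 thick, about 30 to 65 g. The point is its centre, half-way up; its z axis is the bore's axis
- tape: Bystander, to be left alone: tape measure, a yellow and black block 65 x 35 x 58 high (mm). Its origin is on its underside.
- offcut: Bystander, to be left alone: dark hardwood offcut 140 x 40 x 20, lying (mm). Its origin is on its underside.
- jar: Bystander, to be left alone: small glass jar, 60 across, 65 high (mm). Its origin is on its underside.
- wrench: Bystander, to be left alone: steel wrench lying flat, about 180 long (mm). Its origin is on its underside.
- pencil: Bystander, to be left alone: carpenter's pencil 160 x 10 x 7, lying (mm). Its origin is on its underside.
- glue: Bystander, to be left alone: white glue bottle, 60 across, 170 high (mm). Its origin is on its underside.
- pushblock: Bystander, to be left alone: push block 150 x 70 x 52 high, with a handle along its length (mm). Its origin is on its underside.
Things that resemble listed ones, but are neither listed nor needed, are in the scene too. Leave any green, orange or yellow look-alike of the part that bears middle_c alone.

How it is judged:
By the outcome, as a careful person would: the job done as asked, in the order asked, and still so for the second after the job is handed in, with the robot touching nothing.
It also fails if it takes over 72 s, if anything falls off the work surface, if the arm or the gripper's body presses on something with over 40 N, if the wrist force passes 120 N, or if a joint passes its speed limit or range.

## Working session

There is one attempt and no reset: what is moved stays moved. The work goes in short steps, Python scripts to look and compute and a tool call to move; the robot and the scene stay as the last step left them, time stands still between calls to the robot, and variables do not carry over. Pictures are saved under pics/ and viewed, at most 10 in all, crops included, and the job is handed in when it is done.

Besides the shell and the picture viewer there is one more tool, called after ">>>" by a JSON object that holds its "api" and its "payload". jog_arm: Moves the arm, as the interface text tells. Its arguments: {"type":"object","properties":{"rows":{"type":"array","items":{"type":"array","items":{"type":"number"}}},"grip_force":{"type":"number"}},"required":["rows"]}

```bash
mkdir -p pics
cat > h.py <<'E'
import numpy as np, cv2
from plant import *
def w(name,u,v,d):
    c=calibration(name); p=np.array([(u-c['cx'])*d/c['fx'],(v-c['cy'])*d/c['fy'],d,1]); return (c['pose']@p)[:3]
def cloud(name,d):
    c=calibration(name); v,u=np.mgrid[:420,:560]
    P=np.stack([(u-c['cx'])*d/c['fx'],(v-c['cy'])*d/c['fy'],d,np.ones_like(d)],-1)
    return (P@c['pose'].T)[...,:3]
E
python3 - <<'E'
from h import *
for n in ("scene","top"):
    p,d=snapshot(n); np.save(n+'.npy',d); cv2.imwrite(f'pics/{n}0.png',p)
    print(calibration(n))
o=get_obs(); print(o['position'],o['tool_rot'],o['time'],o['wrist_force'],o['opening'],nose_length)
E
```

```text
{'fx': 484.51810512151485, 'fy': 484.51810512151485, 'cx': 278.2790525042933, 'cy': 215.75466362949982, 'pose': array([[-7.19004800e-01,  5.33687518e-01, -4.45207515e-01,
         1.06502821e+03],
       [ 6.94834625e-01,  5.37793677e-01, -4.77475448e-01,
         5.18108431e+02],
       [-1.53929002e-02, -6.52652736e-01, -7.57500802e-01,
         9.28880933e+02],
       [ 0.00000000e+00,  0.00000000e+00,  0.00000000e+00,
         1.00000000e+00]])}
{'fx': 414.83786045219404, 'fy': 414.83786045219404, 'cx': 280.9698913253758, 'cy': 204.6403657756667, 'pose': array([[ 1.26333922e-02, -9.91339788e-01,  1.30712748e-01,
         4.60134700e+02],
       [-9.99899559e-01, -1.16848820e-02,  8.02090771e-03,
        -1.41505850e+01],
       [-6.42408191e-03, -1.30800950e-01, -9.91387837e-01,
         9.71724374e+02],
       [ 0.00000000e+00,  0.00000000e+00,  0.00000000e+00,
         1.00000000e+00]])}
[263.00399656 593.84832035 212.0331957 ] [ 2.06921549e-01  9.78357210e-01 -7.94627162e-04 -1.05652277e-04] 0.1 [-0.2333451  -0.56357764  0.08838393] 85.49251800977393 8.0
```

View pics/scene0.png

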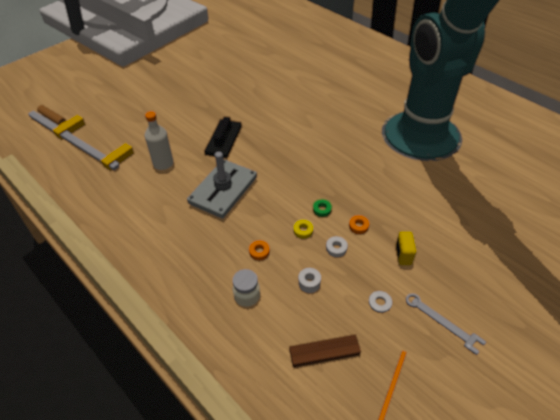

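View pics/top0.png

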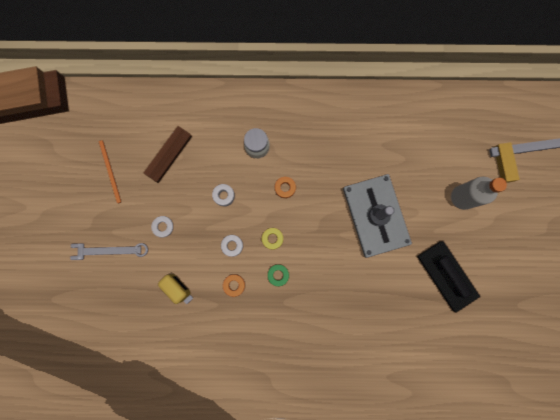

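The top view shows three aluminium rings at (223,195), (232,246) and (162,227). The look-alikes are orange at (285,187) and (234,286), yellow at (273,238) and green at (278,275). The stand is at (380,215). Next I measure these and check one close crop.

Run:
```python
from h import *
d=np.load('top.npy'); P=cloud('top',d); p=cv2.imread('pics/top0.png')
for n,u,v in (('a',223,195),('b',232,246),('c',162,227)):
    s=P[v-17:v+18,u-17:u+18].reshape(-1,3); z0=np.median(s[s[:,2]<np.percentile(s[:,2],30)][:,2])
    t=np.percentile(s[:,2],95); q=s[(s[:,2]>t-3)]
    (c,r)=cv2.minEnclosingCircle(q[:,:2].astype(np.float32)); print(n,'table',z0.round(1),'top',t.round(1),'c',np.round(c,1),round(r,1),np.median(q[:,2]))
# stand
s=P[170:262,340:415].reshape(-1,3)
print(np.histogram(s[:,2],bins=np.arange(0,150,4)))
q=s[(s[:,2]>26)&(s[:,2]<34)]; r=cv2.minAreaRect(q[:,:2].astype(np.float32)); print('plate',r,np.median(q[:,2])); print(cv2.boxPoints(r))
for nm in('top','scene'):
    dd=np.load(nm+'.npy'); PP=cloud(nm,dd).reshape(-1,3)
    m=np.linalg.norm(PP[:,:2]-r[0],axis=1)<45; s=PP[m]
    for lo,hi in((36,70),(70,100),(100,130),(130,140)):
        q=s[(s[:,2]>lo)&(s[:,2]<hi)]; print(nm,lo,len(q), q[:,:2].mean(0) if len(q) else '', np.percentile(q[:,2],[50,95]) if len(q) else '')
im=p[150:310,130:420]; im=cv2.resize(im,None,fx=2.75,fy=2.75,interpolation=cv2.INTER_CUBIC); cv2.imwrite('pics/c1.png',im)
```

```text
a table -0.8 top 29.9 c [543.3  65.1] 114.9 28.876441431312116
b table -0.6 top 20.3 c [480.1  57.8] 74.7 19.23811106108957
c table -0.5 top 12.2 c [499.  140.7] 159.6 11.171359309577724
(array([1755,   42,    7,   25,   19,   25,  307, 2317,  532,   32,    2,
          1,    8,   63,  152,    7,    4,    4,    2,    5,    4,    4,
          7,    3,    2,    5,    6,    4,    5,    3,    4,    6,   11,
         52,   14,    0,    0]), array([  0,   4,   8,  12,  16,  20,  24,  28,  32,  36,  40,  44,  48,
        52,  56,  60,  64,  68,  72,  76,  80,  84,  88,  92,  96, 100,
       104, 108, 112, 116, 120, 124, 128, 132, 136, 140, 144, 148]))
plate ((563.7702026367188, -225.1228485107422), (169.80650329589844, 110.6390609741211), 17.128902435302734) 30.304506307197016
[[ 466.34003 -197.26297]
 [ 498.92572 -302.99457]
 [ 661.2004  -252.98273]
 [ 628.6147  -147.25113]]
top 36 263 [ 559.25123512 -220.33453416] [56.66030858 59.87592508]
top 70 29 [ 558.8428932  -219.01846389] [85.56270629 97.23200482]
top 100 37 [ 558.35988985 -219.83122906] [114.09368623 128.38958572]
top 130 73 [ 562.09125748 -225.44378463] [134.62572743 137.02221045]
scene 36 238 [ 568.64845374 -222.19857475] [56.41232173 65.4723692 ]
scene 70 67 [ 566.86866487 -223.02889971] [85.86647036 97.58933229]
scene 100 72 [ 567.82194306 -222.83354584] [115.78599003 128.91680924]
scene 130 39 [ 565.07024747 -226.00858269] [134.73821615 138.3489005 ]
```

View pics/c1.png

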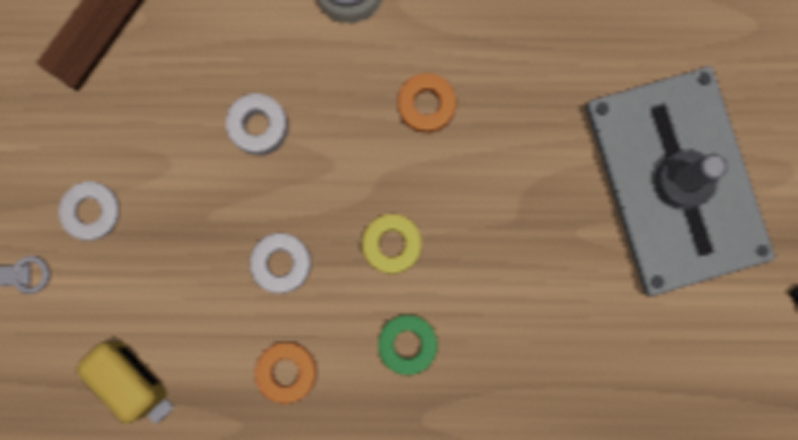

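Collar choice: thick at (223,195) with top at 29 mm, middle at (232,246) with top at 19 mm, thin at (162,227) with top at 11 mm. All three are aluminium grey. I still need better centres for the collars and the arbor tip.

Run:
```python
from h import *
d={n:np.load(n+'.npy') for n in('top','scene')}
pr={}
def proj(n,X):
    c=calibration(n); q=np.linalg.inv(c['pose'])@np.append(X,1); return q[0]/q[2]*c['fx']+c['cx'],q[1]/q[2]*c['fy']+c['cy'],q[2]
for nm in d:
  P=cloud(nm,d[nm])
  for n,x,y,h in(('thick',543,65,28),('middle',480,58,18),('thin',499,141,10)):
    # approx centre from top pixel
    X0={'thick':w('top',223,195,d['top'][186,223]),'middle':w('top',232,246,d['top'][237,232]),'thin':w('top',162,227,d['top'][218,162])}[n]
    m=(np.abs(P[...,2]-h)<4)&(np.linalg.norm(P[...,:2]-X0[:2],axis=-1)<36)
    q=P[m][:,:2].astype(np.float32); hull=cv2.convexHull(q); (c,r)=cv2.minEnclosingCircle(q); M=cv2.moments(hull)
    print(nm,n,np.round(c,1),round(r,1),M['m10']/M['m00'],M['m01']/M['m00'],len(q))
  m=(P[...,2]>131)&(P[...,2]<142)&(np.linalg.norm(P[...,:2]-[563.8,-225],axis=-1)<30)
  q=P[m][:,:2].astype(np.float32); print(nm,'tip',cv2.minEnclosingCircle(q),q.mean(0))
  m=(np.abs(P[...,2]-57.5)<5)&(np.linalg.norm(P[...,:2]-[563.8,-225],axis=-1)<36)
  q=P[m][:,:2].astype(np.float32); print(nm,'collar',cv2.minEnclosingCircle(q),np.median(P[m][:,2]))
```

```text
top thick [607.6 129.4] 24.8 607.6012345050378 129.26905178040687 286
top middle [491.1 106.9] 24.5 491.1495429909812 106.87989040045947 278
top thin [537.3 269.4] 29.2 535.821235740468 270.52546472922944 290
top tip ((562.7074584960938, -225.84593200683594), 9.935623168945312) [ 561.93555 -225.60939]
top collar ((561.8505859375, -225.83099365234375), 23.483612060546875) 56.85163678891752
scene thick [610.9 127.9] 25.5 611.1221760644435 127.36253808600817 278
scene middle [493.8 104.1] 26.1 493.7184765930804 104.83952183156481 240
scene thin [536.  268.6] 26.3 536.3404739235156 269.0670752663125 298
scene tip ((564.6941528320312, -225.72723388671875), 9.755534172058105) [ 565.32635 -226.28433]
scene collar ((564.7134399414062, -228.2033233642578), 23.5490665435791) 57.26885507122648
```

Averaged estimates: thick (609,128.5), middle (492.5,106), thin (536,269.5), arbor (563.5,-226). The backing collar's top is at about 57. The current yaw suits all three grasps, so I won't turn the tool.

>>> {"api": "jog_arm", "payload": {"rows": [[346, -466, -120, 0, 0, 0, -1], [346, -466, -120, 0, 0, 0, -1], [346, -466, -120, 0, 0, 0, -1], [346, -466, -120, 0, 0, 0, -1], [346, -466, -120, 0, 0, 0, -1], [346, -466, -120, 0, 0, 0, -1], [346, -466, -120, 0, 0, 0, -1], [346, -466, -120, 0, 0, 0, -1], [346, -466, -120, 0, 0, 0, -1], [346, -466, -120, 0, 0, 0, -1], [346, -466, -120, 0, 0, 0, -1], [346, -466, -120, 0, 0, 0, -1]], "grip_force": 40}}

```text
time: 1.3
position: [610.1, 125.4, 92.0]
tool_rot: [0.208, 0.978, -0.0, -0.0]
wrist_force: [-0.0, 0.8, 0.8]
opening: 85.4
grip_force: 0.0
```

>>> {"api": "jog_arm", "payload": {"rows": [[0, 0, -40, 0, 0, 0, -1], [0, 0, -60, 0, 0, 0, -1], [0, 0, -73, 0, 0, 0, -1], [0, 0, -73, 0, 0, 0, -1], [0, 0, -73, 0, 0, 0, -1]]}}

```text
time: 1.8
position: [609.6, 128.8, 20.5]
tool_rot: [0.207, 0.978, 0.0, 0.0]
wrist_force: [-0.5, 0.9, -0.3]
opening: 85.2
grip_force: 0.0
```

Run:
```python
from h import *
p,d=snapshot('scene'); q,e=snapshot('top'); np.save('d1.npy',d)
a=cv2.resize(p[200:350,230:390],None,fx=2.4,fy=2.4,interpolation=2); b=cv2.resize(q[120:270,140:300],None,fx=2.4,fy=2.4,interpolation=2)
cv2.imwrite('pics/g1.png',np.hstack([a,b])); o=get_obs(); print(o['position'],o['wrist_force'],o['time'])
```

```text
[610.19424505 128.9836008   21.33407765] [-0.78616561  0.59763623 -0.55416833] 1.9
```

View pics/g1.png

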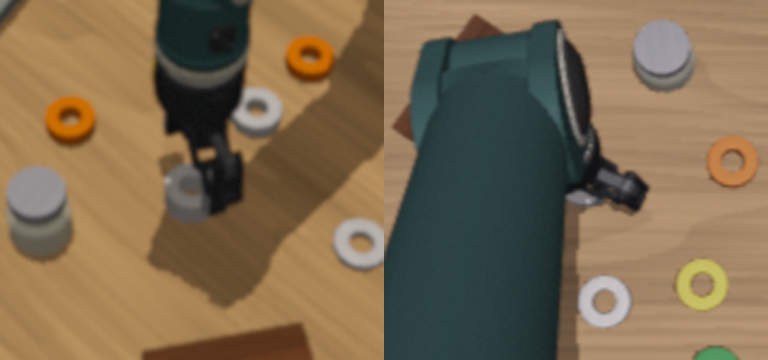

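The fingers straddle the thick collar in the left view at (190,190). I close on it and lift.

>>> {"api": "jog_arm", "payload": {"rows": [[0, 0, 0, 0, 0, 0, 1], [0, 0, 0, 0, 0, 0, 1], [0, 0, 0, 0, 0, 0, 1], [0, 0, 0, 0, 0, 0, 1], [0, 0, 0, 0, 0, 0, 1], [0, 0, 0, 0, 0, 0, 1], [0, 0, 0, 0, 0, 0, 1], [0, 0, 0, 0, 0, 0, 1]], "grip_force": 40}}

```text
time: 2.7
position: [609.2, 128.3, 19.9]
tool_rot: [0.207, 0.978, -0.0, 0.0]
wrist_force: [0.3, -0.8, 0.3]
opening: 0.1
grip_force: 0.0
```

>>> {"api": "jog_arm", "payload": {"rows": [[0, 0, 40, 0, 0, 0, 1], [0, 0, 80, 0, 0, 0, 1], [0, 0, 120, 0, 0, 0, 1], [0, 0, 150, 0, 0, 0, 1], [0, 0, 150, 0, 0, 0, 1]]}}

```text
time: 3.2
position: [612.3, 129.0, 175.2]
tool_rot: [0.207, 0.978, 0.002, 0.004]
wrist_force: [-0.7, 0.3, -0.2]
opening: -0.1
grip_force: 0.0
```

It closed on nothing. I look again.

Run:
```python
from h import *
p,d=snapshot('scene'); np.save('d2.npy',d)
a=cv2.resize(p[180:350,230:430],None,fx=3.5,fy=3.5,interpolation=2)
cv2.imwrite('pics/g2.png',a); P=cloud('scene',d)
for n,h,c in(('thick',28,(609,128)),('mid',18,(492,106)),('thin',10,(536,269))):
    m=(np.abs(P[...,2]-h)<3)&(np.linalg.norm(P[...,:2]-c,axis=-1)<45); q=P[m][:,:2].astype(np.float32)
    print(n,cv2.minEnclosingCircle(q),len(q))
o=get_obs(); print(o['position'],o['q'])
```

```text
thick ((610.9713134765625, 126.45899200439453), 25.682666778564453) 254
mid ((493.0140075683594, 104.05307006835938), 26.204906463623047) 214
thin ((535.7306518554688, 268.83831787109375), 25.522520065307617) 269
[610.69676228 128.68321363 172.55181733] [-0.35746951  0.46118296  0.12789258  1.71797523 -0.06954411  0.96169046
  0.95063901]
```

View pics/g2.png

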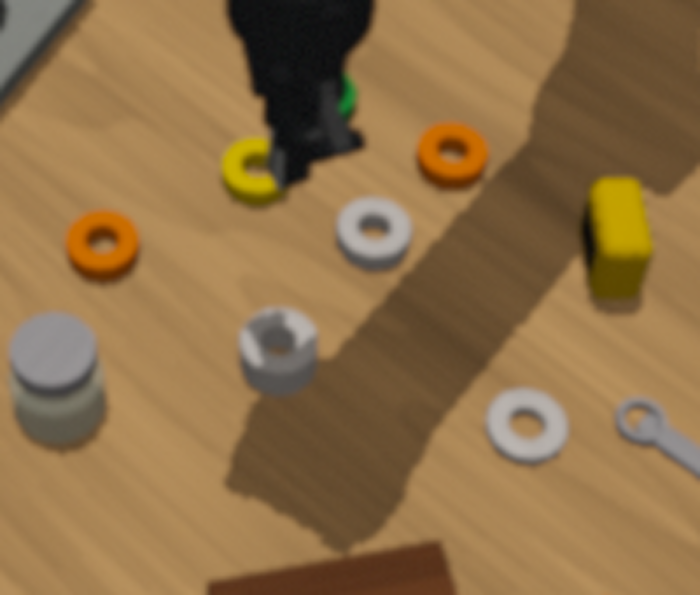

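Run:
```python
from h import *
d=np.load('d2.npy'); P=cloud('scene',d); o=get_obs(); print(o['opening'],o['grip_force'],o['tool_rot'],o['position'],nose_length)
t=o['position']; ax=np.array([.405,.914]); px=np.array([-.914,.405])
s=P[(np.linalg.norm(P[...,:2]-t[:2],axis=-1)<80)&(P[...,2]>110)]
for z in range(130,260,8):
    q=s[np.abs(s[:,2]-z)<4]; 
    if len(q): r=(q[:,:2]-t[:2])@ax; k=(q[:,:2]-t[:2])@px; print(z,len(q),r.min().round(),r.max().round(),k.min().round(),k.max().round(),np.histogram(r,bins=np.arange(-60,61,10))[0])
```

```text
-0.1108974205986071 0.0 [0.20693418 0.97835149 0.00122438 0.00225794] [610.69676228 128.68321363 172.55181733] 8.0
194 3 6.0 6.0 -11.0 -6.0 [0 0 0 0 0 0 3 0 0 0 0 0]
202 23 -7.0 13.0 -12.0 10.0 [ 0  0  0  0  0  5 11  7  0  0  0  0]
210 34 -7.0 15.0 -13.0 5.0 [ 0  0  0  0  0  8  9 17  0  0  0  0]
218 24 -3.0 14.0 -13.0 5.0 [ 0  0  0  0  0  2 11 11  0  0  0  0]
226 15 -4.0 14.0 -13.0 -8.0 [ 0  0  0  0  0  3 11  1  0  0  0  0]
234 8 -8.0 13.0 -14.0 -12.0 [0 0 0 0 0 4 3 1 0 0 0 0]
242 50 -33.0 32.0 -15.0 4.0 [ 0  0  1  4  4  8 13 14  5  1  0  0]
250 50 -38.0 34.0 -14.0 7.0 [ 0  0  4  2  0  3  4 23  9  5  0  0]
258 44 -45.0 43.0 -17.0 5.0 [ 0  2  6  0  1  3  0 21  2  6  3  0]
```

Run:
```python
from h import *
c=calibration('scene'); t=get_obs()['position']; d=np.load('d2.npy')
for z in (164.5,180,195,237,260):
    q=np.linalg.inv(c['pose'])@np.array([t[0],t[1],z,1]); u,v=q[0]/q[2]*c['fx']+c['cx'],q[1]/q[2]*c['fy']+c['cy']
    print(z,'px',round(u),round(v),'crop',round((u-230)*3.5),round((v-180)*3.5),'exp depth',q[2].round(),'meas',d[round(v),round(u)])
q,e=snapshot('top'); np.save('t2.npy',e)
a=cv2.imread('pics/g2.png'); cv2.imwrite('pics/g3.png',cv2.resize(a[0:260,180:420],None,fx=2.2,fy=2.2))
```

```text
164.5 px 312 239 crop 288 207 exp depth 967.0 meas 1177.8046
180 px 313 234 crop 289 191 exp depth 955.0 meas 1185.4071
195 px 313 230 crop 290 174 exp depth 944.0 meas 920.15594
237 px 314 216 crop 293 125 exp depth 912.0 meas 900.7301
260 px 314 207 crop 295 96 exp depth 895.0 meas 855.1734
```

View pics/g3.png

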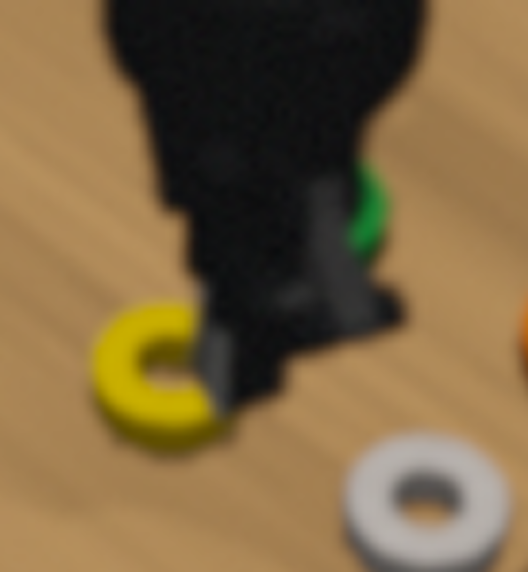

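The fingers are shut, and the visible tips lie about 20 mm higher than the stated nose length implies. That means they closed just above the collar. I'll find the real tip offset by touching the collar top gently with shut fingers.

>>> {"api": "jog_arm", "payload": {"rows": [[0, 0, -50, 0, 0, 0, 1], [0, 0, -100, 0, 0, 0, 1], [0, 0, -135, 0, 0, 0, 1], [0, 0, -146, 0, 0, 0, 1], [0, 0, -148, 0, 0, 0, 1], [0, 0, -149, 0, 0, 0, 1], [0, 0, -150, 0, 0, 0, 1], [0, 0, -151, 0, 0, 0, 1], [0, 0, -151, 0, 0, 0, 1]]}}

```text
time: 4.2
position: [609.9, 128.5, 20.1]
tool_rot: [0.207, 0.978, 0.0, 0.001]
wrist_force: [-0.5, 0.9, 0.2]
opening: -0.2
grip_force: 0.0
```

>>> {"api": "jog_arm", "payload": {"rows": [[0, 0, -1, 0, 0, 0, 1], [0, 0, -1.5, 0, 0, 0, 1], [0, 0, -2, 0, 0, 0, 1]]}}

```text
time: 4.5
position: [609.2, 128.3, 17.0]
tool_rot: [0.207, 0.978, 0.0, 0.0]
wrist_force: [-0.4, -0.1, -0.2]
opening: -0.3
grip_force: 0.0
```

>>> {"api": "jog_arm", "payload": {"rows": [[0, 0, -1, 0, 0, 0, 1], [0, 0, -1.5, 0, 0, 0, 1], [0, 0, -2, 0, 0, 0, 1]]}}

```text
time: 4.8
position: [609.1, 128.3, 14.7]
tool_rot: [0.207, 0.978, -0.0, -0.0]
wrist_force: [0.1, -0.6, -0.9]
opening: 0.0
grip_force: 0.0
```

>>> {"api": "jog_arm", "payload": {"rows": [[0, 0, -1, 0, 0, 0, 1], [0, 0, -1.5, 0, 0, 0, 1], [0, 0, -2, 0, 0, 0, 1]]}}

```text
time: 5.1
position: [609.1, 128.3, 12.8]
tool_rot: [0.207, 0.978, -0.0, -0.0]
wrist_force: [0.6, -0.5, 0.4]
opening: 0.3
grip_force: 0.0
```

>>> {"api": "jog_arm", "payload": {"rows": [[0, 0, -1, 0, 0, 0, 1], [0, 0, -1.5, 0, 0, 0, 1], [0, 0, -2, 0, 0, 0, 1]]}}

```text
time: 5.4
position: [609.1, 128.3, 10.8]
tool_rot: [0.207, 0.978, 0.0, -0.0]
wrist_force: [0.2, -0.1, -0.2]
opening: -0.0
grip_force: 0.0
```

>>> {"api": "jog_arm", "payload": {"rows": [[0, 0, -1, 0, 0, 0, 1], [0, 0, -2, 0, 0, 0, 1], [0, 0, -3, 0, 0, 0, 1]]}}

```text
time: 5.7
position: [609.5, 128.2, 8.1]
tool_rot: [0.207, 0.978, 0.0, 0.0]
wrist_force: [-0.3, 0.0, 1.9]
opening: -0.1
grip_force: 1.3
```

>>> {"api": "jog_arm", "payload": {"rows": [[0, 0, -1, 0, 0, 0, 1], [0, 0, -2, 0, 0, 0, 1], [0, 0, -3, 0, 0, 0, 1]]}}

```text
time: 6.0
position: [610.5, 128.1, 6.4]
tool_rot: [0.207, 0.978, 0.0, 0.001]
wrist_force: [-1.6, -1.3, 13.9]
opening: -0.0
grip_force: 6.8
```

Run:
```python
from h import *
p,d=snapshot('scene'); np.save('d3.npy',d)
a=cv2.resize(p[210:310,270:360],None,fx=6,fy=6,interpolation=2)
cv2.imwrite('pics/g4.png',a); o=get_obs(); print(o['position'],o['wrist_force'])
P=cloud('scene',d); ax=np.array([.405,.914]); t=o['position']
s=P[(np.linalg.norm(P[...,:2]-t[:2],axis=-1)<22)]
for z in range(10,80,5):
    q=s[np.abs(s[:,2]-z)<2.5]
    if len(q): r=(q[:,:2]-t[:2])@ax; print(z,len(q),r.min().round(),r.max().round())
```

```text
[610.55223272 128.14773027   6.51540657] [-1.64711775 -2.01395625 11.74109462]
10 4 -11.0 19.0
15 5 20.0 21.0
20 1 21.0 21.0
25 32 -17.0 22.0
30 92 -20.0 21.0
35 7 -2.0 12.0
40 13 -6.0 14.0
45 8 -4.0 13.0
50 6 -4.0 10.0
55 7 -5.0 5.0
60 2 -6.0 -3.0
65 4 -10.0 8.0
70 11 -13.0 12.0
75 12 -14.0 14.0
```

View pics/g4.png

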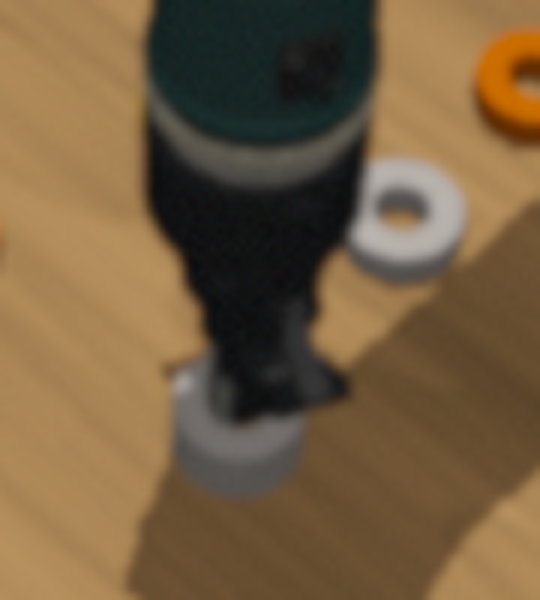

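The tips touch the collar top (28 mm) at a reported z of about 8, so the real heights are about 28 mm above those reported (shut tips = TCP + 20). I'll use that offset from here: lift, open, go down to a reported -10, and close.

>>> {"api": "jog_arm", "payload": {"rows": [[0, 0, 10, 0, 0, 0, -1], [0, 0, 20, 0, 0, 0, -1], [0, 0, 20, 0, 0, 0, -1], [0, 0, 20, 0, 0, 0, -1], [0, 0, 20, 0, 0, 0, -1], [0, 0, 20, 0, 0, 0, -1], [0, 0, 20, 0, 0, 0, -1]]}}

```text
time: 6.75
position: [608.9, 128.3, 24.5]
tool_rot: [0.207, 0.978, -0.0, -0.0]
wrist_force: [0.7, 0.2, 0.0]
opening: 85.6
grip_force: 0.0
```

>>> {"api": "jog_arm", "payload": {"rows": [[0, 0, -15, 0, 0, 0, -1], [0, 0, -25, 0, 0, 0, -1], [0, 0, -35, 0, 0, 0, -1], [0, 0, -35, 0, 0, 0, 1], [0, 0, -35, 0, 0, 0, 1], [0, 0, -35, 0, 0, 0, 1], [0, 0, -35, 0, 0, 0, 1], [0, 0, -35, 0, 0, 0, 1], [0, 0, -35, 0, 0, 0, 1]], "grip_force": 40}}

```text
time: 7.65
position: [609.5, 128.4, -9.7]
tool_rot: [0.207, 0.978, 0.0, 0.0]
wrist_force: [-0.6, -0.5, 1.1]
opening: 49.2
grip_force: 41.6
```

>>> {"api": "jog_arm", "payload": {"rows": [[0, 0, 40, 0, 0, 0, 1], [0, 0, 85, 0, 0, 0, 1], [0, 0, 125, 0, 0, 0, 1], [0, 0, 155, 0, 0, 0, 1], [-45, -354, 155, 0, 0, 0, 1], [-45, -354, 155, 0, 0, 0, 1], [-45, -354, 155, 0, 0, 0, 1], [-45, -354, 155, 0, 0, 0, 1], [-45, -354, 155, 0, 0, 0, 1], [-45, -354, 155, 0, 0, 0, 1], [-45, -354, 155, 0, 0, 0, 1], [-45, -354, 155, 0, 0, 0, 1]]}}

```text
time: 8.85
position: [561.4, -234.6, 145.2]
tool_rot: [0.212, 0.977, -0.002, 0.0]
wrist_force: [-0.5, 0.3, -1.2]
opening: 49.1
grip_force: 42.3
```

>>> {"api": "jog_arm", "payload": {"rows": [[0, 0, 0, 0, 0, 0, 1], [0, 0, 0, 0, 0, 0, 1], [0, 0, 0, 0, 0, 0, 1], [0, 0, 0, 0, 0, 0, 1]]}}

```text
time: 9.25
position: [564.7, -223.6, 144.8]
tool_rot: [0.205, 0.979, 0.0, -0.0]
wrist_force: [-0.1, 0.6, -1.3]
opening: 48.8
grip_force: 42.3
```

```bash
cat > look.py <<'E'
from h import *
import sys
zt=float(sys.argv[1])  # collar top z expected
p,d=snapshot('scene'); o=get_obs(); t=o['position']; P=cloud('scene',d)
bgr=p.astype(int); m=(bgr.min(2)>95)&(np.ptp(bgr,axis=2)<30)&(np.linalg.norm(P[...,:2]-t[:2],axis=-1)<45)&(P[...,2]>zt-32)
q=P[m]; print('t',o['time'],t.round(1),o['wrist_force'].round(1),len(q),np.percentile(q[:,2],[2,50,98]).round(1) if len(q) else '')
for lo,hi in ((zt-30,zt-2.5),(zt-2.5,zt+4)):
    s=q[(q[:,2]>lo)&(q[:,2]<hi)]
    if len(s): print(lo,hi,len(s),s[:,:2].min(0).round(1),s[:,:2].max(0).round(1),'enc',cv2.minEnclosingCircle(s[:,:2].astype(np.float32)))
s=q[q[:,2]<zt-2.5][:,:2]   # outer wall: circle fit radius 25
from scipy.optimize import least_squares
if len(s)>10: print('wall fit',least_squares(lambda c:np.hypot(*(s-c).T)-25,t[:2],loss='soft_l1').x.round(1))
cv2.imwrite('pics/'+sys.argv[2]+'.png',cv2.resize(p[90:240,150:300],None,fx=4,fy=4,interpolation=2))
E
python3 look.py 174 p1
```

```text
t 9.3 [ 564.7 -224.   144.9] [-0.  -0.2 -1.3] 20 [180.4 182.8 186.5]
```

View pics/p1.png

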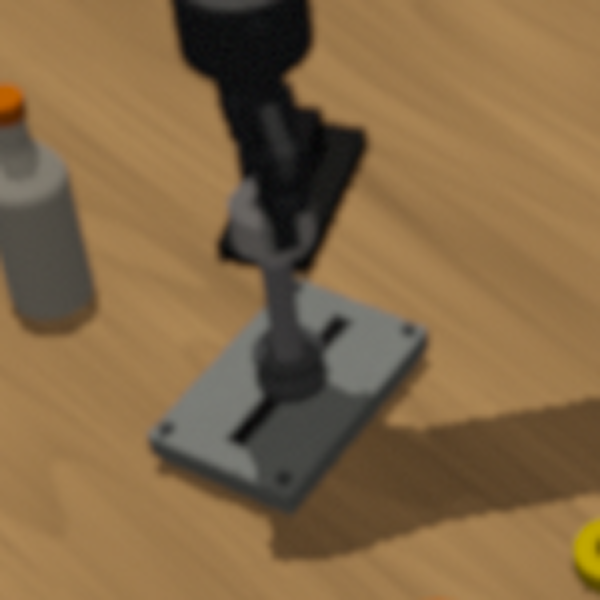

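Run:
```python
from h import *
c=calibration('scene'); Ti=np.linalg.inv(c['pose'])
def pj(X):
    X=np.atleast_2d(X); q=np.c_[X,np.ones(len(X))]@Ti.T; return np.c_[(q[:,0]/q[:,2]*c['fx']+c['cx']-150)*4,(q[:,1]/q[:,2]*c['fy']+c['cy']-90)*4]
a=np.linspace(0,6.283,90)
def cyl(x,y,r,z): return pj(np.c_[x+r*np.cos(a),y+r*np.sin(a),0*a+z])
for n,x,y,r,zs in (('collar',564.7,-224,25,(145,159,173)),('arbor',563.5,-226,10,(80,100,120,132)),('backing',563.5,-226,23.5,(49,57))):
    for z in zs: q=cyl(x,y,r,z); print(n,z,'u',q[:,0].min().round(),q[:,0].max().round(),'v',q[:,1].min().round(),q[:,1].max().round())
im=cv2.imread('pics/p1.png'); g=im.min(2).astype(int)
for v in(190,200,215,225,240): print(v,g[v,215:330:5])
for v in (285,300,315): print(v,g[v,250:320:4])
s=g[:,280]; print(s[200:420:5])
```

```text
collar 145 u 234.0 316.0 v 220.0 275.0
collar 159 u 231.0 314.0 v 202.0 258.0
collar 173 u 228.0 312.0 v 184.0 240.0
arbor 80 u 270.0 302.0 v 311.0 334.0
arbor 100 u 266.0 298.0 v 288.0 310.0
arbor 120 u 263.0 295.0 v 264.0 287.0
arbor 132 u 260.0 293.0 v 250.0 272.0
backing 49 u 254.0 327.0 v 332.0 384.0
backing 57 u 253.0 326.0 v 323.0 375.0
190 [79 81 83 90 95 95 96 88 63 27 12 12 13 14 14 13 14 14 14 20 24 23 24]
200 [80 80 87 97 97 97 94 80 53 27 14 13 18 21 21 23 21 18 17 26 27 25 24]
215 [79 79 76 79 90 95 97 96 92 74 45 21 14 16 16 17 30 46 55 53 39 26 20]
225 [77 71 54 56 70 79 85 90 91 81 62 41 21 18 13 20 36 57 66 64 47 23 15]
240 [61 37 25 42 62 70 72 73 73 71 64 49 31 18 14 16 27 48 64 57 35 21 42]
285 [ 73  74  72  65  58  56  55  55  55  53  53  58  70  89 105 107 104  99]
300 [ 69  68  66  64  60  55  56  56  55  54  58  77  99 114 117 117 117 117]
315 [ 80  93 105 109  95  71  57  55  55  55  54  66  91 111 117 118 117 117]
[21 17 17 16 15 18 13 15 18 19 38 60 69 65 57 55 54 55 56 54 56 55 55 55
 56 56 56 57 57 57 58 56 50 39 35 31 30 35 36 32 33 49 62 66]
```

Collar and arbor agree with the estimates within about 1.5 mm. I descend and feel for the arbor.

>>> {"api": "jog_arm", "payload": {"rows": [[0, -0.5, -8, 0, 0, 0, 1], [0, -0.5, -14, 0, 0, 0, 1], [0, -0.5, -17, 0, 0, 0, 1], [0, -0.5, -19, 0, 0, 0, 1], [0, -0.5, -21, 0, 0, 0, 1], [0, -0.5, -22, 0, 0, 0, 1], [0, -0.5, -22, 0, 0, 0, 1]]}}

```text
time: 10.0
position: [564.2, -226.2, 122.8]
tool_rot: [0.207, 0.978, 0.0, 0.0]
wrist_force: [0.1, -0.3, -1.7]
opening: 49.1
grip_force: 42.3
```

>>> {"api": "jog_arm", "payload": {"rows": [[0, 0, -1, 0, 0, 0, 1], [0, 0, -2, 0, 0, 0, 1], [0, 0, -3, 0, 0, 0, 1]]}}

```text
time: 10.3
position: [564.2, -226.5, 120.0]
tool_rot: [0.207, 0.978, -0.0, 0.0]
wrist_force: [-0.5, -1.6, -0.8]
opening: 48.9
grip_force: 42.3
```

>>> {"api": "jog_arm", "payload": {"rows": [[0, -0.3, -2, 0, 0, 0, 1], [0, -0.3, -3, 0, 0, 0, 1], [0, -0.3, -4, 0, 0, 0, 1]]}}

```text
time: 10.6
position: [564.2, -226.6, 115.8]
tool_rot: [0.207, 0.978, -0.0, 0.0]
wrist_force: [-0.6, 0.2, -0.8]
opening: 49.1
grip_force: 42.3
```

>>> {"api": "jog_arm", "payload": {"rows": [[0, 0, -2, 0, 0, 0, 1], [0, 0, -4, 0, 0, 0, 1], [0, 0, -6, 0, 0, 0, 1]]}}

```text
time: 10.9
position: [564.2, -226.6, 109.8]
tool_rot: [0.207, 0.978, -0.0, 0.0]
wrist_force: [-0.0, -1.2, -0.6]
opening: 48.9
grip_force: 42.3
```

>>> {"api": "jog_arm", "payload": {"rows": [[0, -0.2, -6, 0, 0, 0, 1], [0, -0.2, -12, 0, 0, 0, 1], [0, -0.2, -18, 0, 0, 0, 1], [0, -0.2, -24, 0, 0, 0, 1], [0, -0.2, -30, 0, 0, 0, 1], [0, -0.2, -34, 0, 0, 0, 1], [0, -0.2, -38, 0, 0, 0, 1], [0, -0.2, -40, 0, 0, 0, 1]]}}

```text
time: 11.7
position: [564.0, -226.6, 69.4]
tool_rot: [0.207, 0.978, 0.0, -0.0]
wrist_force: [0.2, -0.6, 0.0]
opening: 49.1
grip_force: 42.3
```

>>> {"api": "jog_arm", "payload": {"rows": [[0, 0, -2, 0, 0, 0, 1], [0, 0, -4, 0, 0, 0, 1], [0, 0, -6, 0, 0, 0, 1], [0, 0, -8, 0, 0, 0, 1]]}}

```text
time: 12.1
position: [564.3, -226.7, 61.8]
tool_rot: [0.207, 0.978, 0.0, 0.0]
wrist_force: [0.7, -0.6, -1.1]
opening: 48.6
grip_force: 42.3
```

>>> {"api": "jog_arm", "payload": {"rows": [[0, 0, -2, 0, 0, 0, 1], [0, 0, -4, 0, 0, 0, 1], [0, 0, -6, 0, 0, 0, 1], [0, 0, -7, 0, 0, 0, 1]]}}

```text
time: 12.5
position: [564.1, -226.6, 54.6]
tool_rot: [0.207, 0.978, 0.0, -0.0]
wrist_force: [0.1, -1.7, -0.2]
opening: 49.0
grip_force: 42.3
```

>>> {"api": "jog_arm", "payload": {"rows": [[0, 0, -2, 0, 0, 0, 1], [0, 0, -3, 0, 0, 0, 1], [0, 0, -3, 0, 0, 0, -1], [0, 0, -3, 0, 0, 0, -1], [0, 0, -3, 0, 0, 0, -1], [0, 0, -3, 0, 0, 0, -1], [0, 0, 30, 0, 0, 0, -1], [0, 0, 75, 0, 0, 0, -1], [0, 0, 105, 0, 0, 0, -1], [0, 0, 105, 0, 0, 0, -1]]}}

```text
time: 13.5
position: [567.3, -227.8, 165.1]
tool_rot: [0.207, 0.978, -0.0, 0.005]
wrist_force: [0.1, 0.2, 0.1]
opening: 85.8
grip_force: 0.0
```

>>> {"api": "jog_arm", "payload": {"rows": [[-72, 332, 0, 0, 0, 0, -1], [-72, 332, 0, 0, 0, 0, -1], [-72, 332, 0, 0, 0, 0, -1], [-72, 332, 0, 0, 0, 0, -1], [-72, 332, 0, 0, 0, 0, -1], [-72, 332, 0, 0, 0, 0, -1], [-72, 332, 0, 0, 0, 0, -1], [-72, 332, -45, 0, 0, 0, -1], [-72, 332, -90, 0, 0, 0, -1], [-72, 332, -135, 0, 0, 0, -1], [-72, 332, -145, 0, 0, 0, -1], [-72, 332, -145, 0, 0, 0, -1]]}}

```text
time: 14.7
position: [490.8, 104.9, 13.5]
tool_rot: [0.207, 0.978, -0.001, -0.002]
wrist_force: [0.1, -0.2, 0.8]
opening: 85.3
grip_force: 0.0
```

Run:
```python
from h import *
for n in('top','scene'):
    p,d=snapshot(n); P=cloud(n,d)
    for h,c in((57,(564,-226)),(85,(564,-226)),(18,(492,106))):
        m=(np.abs(P[...,2]-h)<5)&(np.linalg.norm(P[...,:2]-c,axis=-1)<36); q=P[m].astype(np.float32)
        if len(q): print(n,h,len(q),cv2.minEnclosingCircle(q[:,:2]),np.median(q[:,2]))
print(get_obs()['position'])
```

```text
Traceback (most recent call last):
cv2.error: OpenCV(4.12.0) /io/opencv/modules/imgproc/src/shapedescr.cpp:201: error: (-215:Assertion failed) count >= 0 && (depth == CV_32F || depth == CV_32S) in function 'minEnclosingCircle'
```

```bash
cat > st.py <<'E'
from h import *
for n in('top','scene'):
    p,d=snapshot(n); P=cloud(n,d); r=np.linalg.norm(P[...,:2]-[564.2,-226.5],axis=-1)
    m=(r<35)&(P[...,2]>40)&(P[...,2]<125)&(r>11); z=P[m][:,2]; H,b=np.histogram(z,bins=np.arange(40,126,4)); print(n,dict(zip(b.tolist(),H.tolist())))
    t=b[H.argmax()]+2; q=np.ascontiguousarray(P[m&(np.abs(P[...,2]-t)<4)][:,:2],dtype=np.float32)
    print(' top face',np.median(P[m&(np.abs(P[...,2]-t)<4)][:,2]),cv2.minEnclosingCircle(q))
print(get_obs()['position'],get_obs()['time'])
E
python3 st.py
```

```text
top {40: 1, 44: 0, 48: 0, 52: 0, 56: 2, 60: 8, 64: 7, 68: 11, 72: 11, 76: 13, 80: 113, 84: 162, 88: 3, 92: 1, 96: 1, 100: 2, 104: 2, 108: 5, 112: 3, 116: 1, 120: 3}
 top face 84.45012008683693 ((562.3616333007812, -224.6009521484375), 24.6038875579834)
scene {40: 4, 44: 1, 48: 6, 52: 15, 56: 14, 60: 17, 64: 22, 68: 25, 72: 20, 76: 22, 80: 58, 84: 97, 88: 3, 92: 0, 96: 1, 100: 1, 104: 0, 108: 0, 112: 0, 116: 0, 120: 0}
 top face 85.01168740345486 ((565.0120849609375, -227.71070861816406), 26.420927047729492)
[493.87468062 105.6387303   16.78652061] 14.85
```

>>> {"api": "jog_arm", "payload": {"rows": [[0, 0, -15, 0, 0, 0, -1], [0, 0, -27, 0, 0, 0, -1], [0, 0, -35, 0, 0, 0, -1], [0, 0, -35, 0, 0, 0, 1], [0, 0, -35, 0, 0, 0, 1], [0, 0, -35, 0, 0, 0, 1], [0, 0, -35, 0, 0, 0, 1], [0, 0, -35, 0, 0, 0, 1], [0, 0, -35, 0, 0, 0, 1]]}}

```text
time: 15.75
position: [492.6, 105.4, -19.3]
tool_rot: [0.207, 0.978, 0.0, 0.0]
wrist_force: [-2.2, 0.1, 6.3]
opening: 48.3
grip_force: 41.2
```

The thick collar is seated, with its top at 85. The middle collar is gripped, so I carry it over.

>>> {"api": "jog_arm", "payload": {"rows": [[0, 0, 45, 0, 0, 0, 1], [0, 0, 90, 0, 0, 0, 1], [0, 0, 135, 0, 0, 0, 1], [0, 0, 165, 0, 0, 0, 1], [72, -332, 165, 0, 0, 0, 1], [72, -332, 165, 0, 0, 0, 1], [72, -332, 165, 0, 0, 0, 1], [72, -332, 165, 0, 0, 0, 1], [72, -332, 165, 0, 0, 0, 1], [72, -332, 165, 0, 0, 0, 1], [72, -332, 165, 0, 0, 0, 1], [72, -332, 165, 0, 0, 0, 1]]}}

```text
time: 16.95
position: [563.5, -234.6, 145.1]
tool_rot: [0.211, 0.977, -0.002, 0.001]
wrist_force: [-0.8, 0.0, -0.4]
opening: 48.3
grip_force: 42.1
```

>>> {"api": "jog_arm", "payload": {"rows": [[0, 0, 0, 0, 0, 0, 1], [0, 0, -15, 0, 0, 0, 1], [0, 0, -22, 0, 0, 0, 1], [0, 0, -25, 0, 0, 0, 1], [0, 0, -27, 0, 0, 0, 1], [0, 0, -29, 0, 0, 0, 1], [0, 0, -31, 0, 0, 0, 1], [0, 0, -32, 0, 0, 0, 1]]}}

```text
time: 17.75
position: [564.3, -226.6, 112.9]
tool_rot: [0.207, 0.978, 0.0, 0.0]
wrist_force: [0.3, 0.0, -1.2]
opening: 48.5
grip_force: 42.1
```

>>> {"api": "jog_arm", "payload": {"rows": [[0, 0, -1, 0, 0, 0, 1], [0, 0, -2, 0, 0, 0, 1], [0, 0, -3, 0, 0, 0, 1]]}}

```text
time: 18.05
position: [564.2, -226.7, 109.9]
tool_rot: [0.207, 0.978, 0.0, 0.0]
wrist_force: [0.4, 0.6, -0.2]
opening: 48.5
grip_force: 42.1
```

>>> {"api": "jog_arm", "payload": {"rows": [[0, 0, -2, 0, 0, 0, 1], [0, 0, -4, 0, 0, 0, 1], [0, 0, -6, 0, 0, 0, 1]]}}

```text
time: 18.35
position: [564.1, -226.7, 103.7]
tool_rot: [0.207, 0.978, -0.0, -0.0]
wrist_force: [-1.1, -0.7, -1.4]
opening: 48.2
grip_force: 42.1
```

>>> {"api": "jog_arm", "payload": {"rows": [[0, 0, -4, 0, 0, 0, 1], [0, 0, -9, 0, 0, 0, 1], [0, 0, -14, 0, 0, 0, 1], [0, 0, -19, 0, 0, 0, 1], [0, 0, -24, 0, 0, 0, 1], [0, 0, -28, 0, 0, 0, 1], [0, 0, -31, 0, 0, 0, 1], [0, 0, -33, 0, 0, 0, 1]]}}

```text
time: 19.15
position: [564.1, -226.7, 70.6]
tool_rot: [0.207, 0.978, -0.0, -0.0]
wrist_force: [-0.6, -0.7, -1.0]
opening: 48.5
grip_force: 42.1
```

>>> {"api": "jog_arm", "payload": {"rows": [[0, 0, -2, 0, 0, 0, 1], [0, 0, -2, 0, 0, 0, -1], [0, 0, -2, 0, 0, 0, -1], [0, 0, -2, 0, 0, 0, -1], [0, 0, -2, 0, 0, 0, -1], [0, 0, 40, 0, 0, 0, -1], [0, 0, 80, 0, 0, 0, -1], [0, 0, 90, 0, 0, 0, -1], [0, 0, 90, 0, 0, 0, -1]]}}

```text
time: 20.05
position: [565.6, -227.1, 163.2]
tool_rot: [0.207, 0.978, -0.0, 0.002]
wrist_force: [0.2, 1.0, 0.2]
opening: 84.9
grip_force: 0.0
```

>>> {"api": "jog_arm", "payload": {"rows": [[-28, 496, 0, 0, 0, 0, -1], [-28, 496, 0, 0, 0, 0, -1], [-28, 496, 0, 0, 0, 0, -1], [-28, 496, 0, 0, 0, 0, -1], [-28, 496, 0, 0, 0, 0, -1], [-28, 496, 0, 0, 0, 0, -1], [-28, 496, 0, 0, 0, 0, -1], [-28, 496, 0, 0, 0, 0, -1], [-28, 496, 0, 0, 0, 0, -1], [-28, 496, 0, 0, 0, 0, -1], [-28, 496, -20, 0, 0, 0, -1], [-28, 496, -20, 0, 0, 0, -1]]}}

```text
time: 21.25
position: [532.9, 269.7, 136.7]
tool_rot: [0.205, 0.979, -0.002, -0.003]
wrist_force: [-0.6, -1.3, -0.2]
opening: 85.5
grip_force: 0.0
```

```bash
python3 st.py
```

```text
top {40: 2, 44: 0, 48: 0, 52: 0, 56: 4, 60: 8, 64: 9, 68: 10, 72: 10, 76: 10, 80: 12, 84: 8, 88: 8, 92: 12, 96: 28, 100: 237, 104: 46, 108: 5, 112: 2, 116: 4, 120: 2}
 top face 102.3094221874934 ((562.6450805664062, -224.62611389160156), 25.006351470947266)
scene {40: 7, 44: 2, 48: 10, 52: 11, 56: 10, 60: 22, 64: 21, 68: 24, 72: 19, 76: 27, 80: 20, 84: 21, 88: 23, 92: 27, 96: 36, 100: 98, 104: 34, 108: 1, 112: 0, 116: 0, 120: 1}
 top face 102.74145576226277 ((564.2361450195312, -225.2489776611328), 26.33378028869629)
[535.44635006 267.63145651 139.31842034] 21.35
```

>>> {"api": "jog_arm", "payload": {"rows": [[0, 0, -45, 0, 0, 0, -1], [0, 0, -90, 0, 0, 0, -1], [0, 0, -120, 0, 0, 0, -1], [0, 0, -140, 0, 0, 0, -1], [0, 0, -150, 0, 0, 0, -1], [0, 0, -157, 0, 0, 0, -1], [0, 0, -157, 0, 0, 0, -1]]}}

```text
time: 22.05
position: [536.6, 268.7, -16.0]
tool_rot: [0.207, 0.978, -0.0, 0.0]
wrist_force: [-0.3, 0.1, 0.7]
opening: 85.3
grip_force: 0.0
```

>>> {"api": "jog_arm", "payload": {"rows": [[0, 0, -1, 0, 0, 0, 1], [0, 0, -1, 0, 0, 0, 1], [0, 0, -1, 0, 0, 0, 1], [0, 0, -1, 0, 0, 0, 1], [0, 0, -1, 0, 0, 0, 1], [0, 0, -1, 0, 0, 0, 1], [0, 0, -1, 0, 0, 0, 1]]}}

```text
time: 22.75
position: [536.8, 269.7, -15.4]
tool_rot: [0.207, 0.978, 0.001, 0.001]
wrist_force: [-1.3, -1.0, 7.7]
opening: 47.3
grip_force: 39.8
```

>>> {"api": "jog_arm", "payload": {"rows": [[0, 0, 40, 0, 0, 0, 1], [0, 0, 85, 0, 0, 0, 1], [0, 0, 130, 0, 0, 0, 1], [0, 0, 165, 0, 0, 0, 1], [0, 0, 165, 0, 0, 0, 1], [0, 0, 165, 0, 0, 0, 1]]}}

```text
time: 23.35
position: [536.5, 269.6, 149.2]
tool_rot: [0.207, 0.978, 0.001, 0.001]
wrist_force: [-0.2, -0.2, -1.1]
opening: 47.1
grip_force: 41.1
```

>>> {"api": "jog_arm", "payload": {"rows": [[28, -496, 0, 0, 0, 0, 1], [28, -496, 0, 0, 0, 0, 1], [28, -496, 0, 0, 0, 0, 1], [28, -496, 0, 0, 0, 0, 1], [28, -496, 0, 0, 0, 0, 1], [28, -496, 0, 0, 0, 0, 1], [28, -496, 0, 0, 0, 0, 1], [28, -496, 0, 0, 0, 0, 1], [28, -496, 0, 0, 0, 0, 1], [28, -496, 0, 0, 0, 0, 1], [28, -496, 0, 0, 0, 0, 1], [28, -496, 0, 0, 0, 0, 1]]}}

```text
time: 24.55
position: [562.6, -227.6, 145.9]
tool_rot: [0.208, 0.978, 0.0, -0.002]
wrist_force: [-0.3, 0.6, -0.1]
opening: 47.2
grip_force: 41.2
```

>>> {"api": "jog_arm", "payload": {"rows": [[0, 0, 0, 0, 0, 0, 1], [0, 0, -10, 0, 0, 0, 1], [0, 0, -20, 0, 0, 0, 1], [0, 0, -24, 0, 0, 0, 1], [0, 0, -26, 0, 0, 0, 1], [0, 0, -28, 0, 0, 0, 1], [0, 0, -30, 0, 0, 0, 1]]}}

```text
time: 25.25
position: [564.4, -226.7, 118.0]
tool_rot: [0.207, 0.978, -0.0, 0.0]
wrist_force: [0.4, 0.8, -1.6]
opening: 47.2
grip_force: 41.2
```

>>> {"api": "jog_arm", "payload": {"rows": [[0, 0, -1, 0, 0, 0, 1], [0, 0, -2, 0, 0, 0, 1], [0, 0, -3, 0, 0, 0, 1]]}}

```text
time: 25.55
position: [564.3, -226.9, 115.1]
tool_rot: [0.207, 0.978, -0.0, 0.0]
wrist_force: [0.0, -0.2, -0.3]
opening: 47.3
grip_force: 41.3
```

>>> {"api": "jog_arm", "payload": {"rows": [[0, 0, -2, 0, 0, 0, 1], [0, 0, -3, 0, 0, 0, 1], [0, 0, -4, 0, 0, 0, 1]]}}

```text
time: 25.85
position: [564.3, -227.0, 110.9]
tool_rot: [0.207, 0.978, -0.0, 0.0]
wrist_force: [0.3, -0.4, 0.4]
opening: 47.3
grip_force: 41.3
```

>>> {"api": "jog_arm", "payload": {"rows": [[0, 0, -3, 0, 0, 0, 1], [0, 0, -6, 0, 0, 0, 1], [0, 0, -9, 0, 0, 0, 1], [0, 0, -12, 0, 0, 0, 1], [0, 0, -15, 0, 0, 0, 1], [0, 0, -18, 0, 0, 0, 1], [0, 0, -20, 0, 0, 0, 1]]}}

```text
time: 26.55
position: [564.2, -226.9, 90.7]
tool_rot: [0.207, 0.978, -0.0, 0.0]
wrist_force: [1.2, -2.8, 1.0]
opening: 47.3
grip_force: 41.4
```

>>> {"api": "jog_arm", "payload": {"rows": [[0, 0, 0, 0, 0, 0, -1], [0, 0, 0, 0, 0, 0, -1], [0, 0, 0, 0, 0, 0, -1], [0, 0, 0, 0, 0, 0, -1], [0, 0, 10, 0, 0, 0, -1], [0, 0, 18, 0, 0, 0, -1], [0, 0, 18, 0, 0, 0, 0.29], [0, 0, 18, 0, 0, 0, 0.29], [0, 0, 18, 0, 0, 0, 0.29], [0, 0, 18, 0, 0, 0, 0.29], [0, 0, 18, 0, 0, 0, 0.29], [0, 0, 18, 0, 0, 0, 0.29]], "grip_force": 20}}

```text
time: 27.75
position: [564.1, -226.6, 108.7]
tool_rot: [0.207, 0.978, 0.0, -0.0]
wrist_force: [-0.2, -0.3, 1.2]
opening: 30.4
grip_force: 0.0
```

```bash
python3 st.py
```

```text
top {40: 1, 44: 0, 48: 0, 52: 0, 56: 5, 60: 7, 64: 8, 68: 10, 72: 8, 76: 11, 80: 15, 84: 6, 88: 6, 92: 13, 96: 9, 100: 9, 104: 10, 108: 67, 112: 84, 116: 4, 120: 2}
 top face 112.49477003340644 ((555.463134765625, -222.29176330566406), 22.064571380615234)
scene {40: 2, 44: 1, 48: 9, 52: 12, 56: 15, 60: 19, 64: 22, 68: 25, 72: 19, 76: 26, 80: 20, 84: 23, 88: 19, 92: 25, 96: 29, 100: 25, 104: 21, 108: 60, 112: 79, 116: 2, 120: 0}
 top face 112.70448577798368 ((564.7150268554688, -225.31088256835938), 25.170001983642578)
[ 564.12853435 -226.63098877  108.76329598] 27.85
```

The stack is complete with its top at 112.5. It must go down about 12.5 mm, so I press with the fingers 30 mm apart, straddling the arbor.

>>> {"api": "jog_arm", "payload": {"rows": [[0, 0, -4, 0, 0, 0, 0.29], [0, 0, -8, 0, 0, 0, 0.29], [0, 0, -12, 0, 0, 0, 0.29], [0, 0, -14, 0, 0, 0, 0.29], [0, 0, -15, 0, 0, 0, 0.29], [0, 0, -16, 0, 0, 0, 0.29], [0, 0, -17, 0, 0, 0, 0.29], [0, 0, -18, 0, 0, 0, 0.29], [0, 0, -19, 0, 0, 0, 0.29], [0, 0, -20, 0, 0, 0, 0.29]]}}

```text
time: 28.85
position: [564.2, -226.7, 89.0]
tool_rot: [0.207, 0.978, 0.0, 0.0]
wrist_force: [-1.5, 1.1, 4.6]
opening: 30.5
grip_force: 2.0
```

>>> {"api": "jog_arm", "payload": {"rows": [[0, 0, -1, 0, 0, 0, 0.29], [0, 0, -2, 0, 0, 0, 0.29], [0, 0, -3, 0, 0, 0, 0.29]]}}

```text
time: 29.15
position: [564.2, -226.6, 85.8]
tool_rot: [0.207, 0.978, 0.0, 0.0]
wrist_force: [-2.3, 0.4, 5.2]
opening: 30.6
grip_force: 2.0
```

>>> {"api": "jog_arm", "payload": {"rows": [[0, 0, -1, 0, 0, 0, 0.29], [0, 0, -2, 0, 0, 0, 0.29], [0, 0, -3, 0, 0, 0, 0.29]]}}

```text
time: 29.45
position: [564.2, -226.7, 82.8]
tool_rot: [0.207, 0.978, 0.0, 0.0]
wrist_force: [-1.0, 0.9, 3.3]
opening: 30.6
grip_force: 2.0
```

>>> {"api": "jog_arm", "payload": {"rows": [[0, 0, -1, 0, 0, 0, 0.29], [0, 0, -2, 0, 0, 0, 0.29]]}}

```text
time: 29.65
position: [564.4, -226.8, 81.2]
tool_rot: [0.207, 0.978, -0.0, 0.0]
wrist_force: [-2.1, 1.2, 11.9]
opening: 30.2
grip_force: 5.7
```

>>> {"api": "jog_arm", "payload": {"rows": [[0, 0, -0.7, 0, 0, 0, 0.29], [0, 0, -1.5, 0, 0, 0, 0.29]]}}

```text
time: 29.85
position: [564.6, -226.8, 81.0]
tool_rot: [0.207, 0.978, 0.0, 0.0]
wrist_force: [-4.9, 1.9, 18.5]
opening: 30.4
grip_force: 9.7
```

>>> {"api": "jog_arm", "payload": {"rows": [[0, 0, -0.7, 0, 0, 0, 0.29], [0, 0, -1.5, 0, 0, 0, 0.29]]}}

```text
time: 30.05
position: [564.9, -227.0, 80.9]
tool_rot: [0.207, 0.978, 0.0, 0.001]
wrist_force: [-9.2, 3.6, 27.4]
opening: 30.5
grip_force: 14.1
```

It stopped hard at a reported 81 with 27 N. I back off above the arbor and check.

>>> {"api": "jog_arm", "payload": {"rows": [[0, 0, 5, 0, 0, 0, 0.29], [0, 0, 25, 0, 0, 0, 0.29], [0, 0, 60, 0, 0, 0, 0], [0, 0, 100, 0, 0, 0, -1], [0, 0, 100, 0, 0, 0, -1], [0, 150, 100, 0, 0, 0, -1], [0, 150, 100, 0, 0, 0, -1], [0, 150, 100, 0, 0, 0, -1], [0, 150, 100, 0, 0, 0, -1], [0, 150, 100, 0, 0, 0, -1]]}}

```text
time: 31.05
position: [564.1, -74.9, 177.1]
tool_rot: [0.205, 0.979, 0.0, -0.0]
wrist_force: [0.0, -0.9, -0.0]
opening: 85.0
grip_force: 0.0
```

```bash
python3 st.py
python3 - <<'E'
from h import *
p,d=snapshot('scene'); cv2.imwrite('pics/end.png',cv2.resize(p[130:230,170:280],None,fx=5.4,fy=5.4,interpolation=2))
E
```

```text
top {40: 0, 44: 0, 48: 0, 52: 1, 56: 1, 60: 2, 64: 0, 68: 2, 72: 3, 76: 3, 80: 1, 84: 3, 88: 2, 92: 6, 96: 82, 100: 89, 104: 5, 108: 5, 112: 3, 116: 2, 120: 3}
 top face 100.31589333149259 ((561.6325073242188, -225.8361358642578), 24.326313018798828)
scene {40: 12, 44: 17, 48: 14, 52: 20, 56: 22, 60: 21, 64: 19, 68: 31, 72: 19, 76: 22, 80: 23, 84: 22, 88: 23, 92: 28, 96: 71, 100: 86, 104: 0, 108: 0, 112: 0, 116: 1, 120: 0}
 top face 100.51311488158439 ((562.87890625, -227.2848663330078), 25.087709426879883)
[564.01591526 -77.94858563 177.34454913] 31.15
```

View pics/end.png

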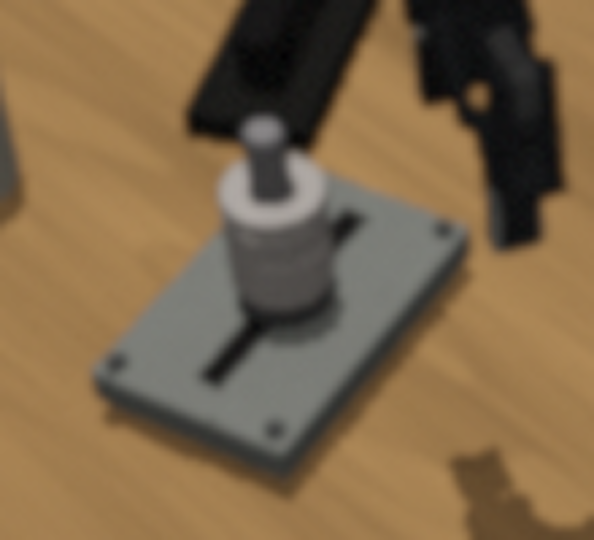

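The stack sits around (275,240) with no gaps visible. Its top is at about 100 mm, which is the home height, and the arm is clear.

```bash
python3 -c "
from plant import hand_in; print(hand_in())"
```

```text
the job is handed in; nothing more can be done
None
```

The three collars are threaded on the arbor, thick at the bottom, then middle, then thin. I pressed the stack to a hard stop at about 27 N; its top measures about 100 mm, the height expected with the backing collar fully home, and I let go and handed the job in at about 31 s.

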